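# Wind and set the bell timer for the next sitting

### The arm

A 6-joint arm with a two-finger parallel gripper is mounted at the origin on the work surface; the furniture and walls round the work are solid. World frame = base frame: x ahead of the robot, y to its left, z up, the work surface at z = 0. Lengths are in mm, angles in rad, forces in N, time in s.
With the tool pointing down it reaches from about 350 to 875 mm from the base axis. Payload 4.2 kg.
Tool frame: the origin (TCP) lies between the finger pads; the fingertips stand 17 mm ahead of it and the grasp point (between the pads) lies 2 mm behind it; z points along the fingers, y is the line along which they close (so a half turn about z gives the same grasp; the last joint's range is limited). The gripper opens to 85 mm and grips with 20 to 120 N. Pads are 22 mm wide; open, the fingers measure 114 mm over their backs; the gripper's body (76 mm by 85 mm) begins 54 mm behind the grasp point. The pads swing forward as they close: fully open they stand 13 mm farther back than shut.
Start: joints at [-1.027, 0.385, 0.008, 0, -1.194, -0.259], TCP at [175.62, -599.797, 248.312] pointing down, gripper open.
Joint ranges: [-3.14, 3.14], [-1.21, 2.06], [-1.07, 1.41], [-3.16, 2.05], [-2.99, -0.16], [-3.1, 3.1]. Speed limits (rad/s): [2.79, 2.79, 3.14, 3.14, 3.14, 3.14].

### API

Orientations are given as a unit quaternion [x, y, z, w].
In Python, from bench import arm gives the robot as it stands.
- The arm moves only by the shell command python3 jog.py 'ROWS' [OPENING]. ROWS is one flat JSON list of numbers that holds 1 to 10 rows one after another, with no inner brackets; each row has 6 numbers: dx, dy, dz in units of 20 mm, then a rotation vector rx, ry, rz in rad; each row is the pose to reach, as a shift and turn from the pose commanded when the command began, along the tool's axes at that moment; what a row does not reach only later rows make up. A row lasts 1/10 s, in which the tool goes at most 50 mm and 0.15 rad, less where a joint would pass 70% of its speed; a pose out of reach is approached as far as the arm can. OPENING is the finger opening in mm, set as the command begins (- or left out keeps the last). The fingers move at their own pace and stop on an object; the grip force is fixed at half the most. Time passes only in rows, so rows that do not move let the fingers close. It prints the time, the measured TCP pose, the force, the opening and the grip force at its end. Input that does not fit is refused with a message, and nothing moves.
- arm.read_state(): the state, without advancing time (a new reading comes with each control period).
- arm.get_image(name): name is "side" or "top"; returns the picture (400x640x3 uint8, blue, green, red); there is no depth.
- arm.get_calibration(name): a dict with "K" (3x3 intrinsics, pixels), "rvec" (rotation vector, rad) and "tvec" (3), from world to camera coordinates, as OpenCV has them. Camera axes: x right, y down, z forward; pixel columns grow to the right and rows downward; lengths in mm; the calibration is good to about 2 mm. A picture is of the moment at which its call begins. get_calibration takes no time and is no camera call.
- arm.job_done(): hands the job in; it is judged then, once.
The state is a dict: "clock": time; "joints": joint angles; "joint_vel": joint speeds; "joint_efforts": joint torques, N m; "position": TCP position; "ee_rot": TCP orientation; "contact_force": force on the tool from outside, world axes, zero at the start; "wrist_torque": the same for the moment, N m; "gripper_width": finger opening in mm; "grasp_force": force on a finger pad.
Only numpy, scipy, OpenCV 4.12 (cv2) and the standard library are available. Lean on these libraries where they do the work, as an engineer would, in place of code of your own. Each camera call takes 0.05 s, during which the arm holds its last target. There are 200 camera calls.

### The job

Set the bell timer for the model's next sitting. Wind its knob clockwise past the broad top mark until you feel the bell spring take up, and draw the hammer clearly away from the bell (about half way to its end post) for a moment, but do not force it against the post; then turn the knob back down until the dial's pointer lines up with the marker tab as it stands on the rim, and let go. Leave the rinse cup and the paint bottle beside it where they are.

Things in the scene. Friction and masses are not known exactly. Their poses are not given: they have to be found in the camera images.
- timer: grey wedge-shaped bell timer, 185 mm deep, 160 wide, 105 high, fixed to the table. Origin under its middle at table height; x to its uphill rear, y to its left, z up. Its round face (146 mm over the rim) leans 20 degrees towards its front (-x). Nothing on the face but the knob stands over 11 mm high.
- top_mark (a point): minute 30, the top mark: a broad bar reaching out to the rim, at the face's lower right; this point is 46 mm from the axis, 3 mm above the face. The scale has 31 ticks, 8 degrees a minute, clockwise from minute 0 at the lower left over 15 uphill to 30.
- dial: aluminium dial plate, 74 mm across, flat on the face, with a raised black pointer, 5 mm wide. Origin: face centre, on the turning axis; z: the turning axis, square out of the face; x: towards the pointer. Winds clockwise seen from outside, with an even drag of 0.08 N m; stays where it is left. Starts at minute 5 to 12.
- knob: black bar knob, the part to hold; origin and z as the dial's, x along the bar. Bar 56 mm long, 16 thick (y: grip across this), its top 40 mm out from the face; under it a 55 mm round skirt, top 8.5 mm out. Lost motion: it turns loosely 0.3 rad either way from in line with the pointer before it carries the dial (0.6 rad after a reversal), so it does not show the setting.
- pointer_tip (a point): outer tip of the dial's pointer, 46 mm from the axis, 3 mm above the face; it shows the setting
- marker_tip (a point): where the dark steel marker tab on the rim (12 mm wide) points: on the tab's radius, 46 mm from the axis, 3 mm above the face; a pointer set exactly coincides with it. The tab stands between minutes 14 and 23; do not shift it.
- bell (a point): centre of the 44 mm steel bell at the uphill rim, 95 mm from the axis. Its spring takes up somewhere 1 to 4.1 minutes (0.14 to 0.56 rad) past the top mark, different at each start and not to be seen: there the torque jumps from 0.08 to 0.35 N m, then grows 0.6 N m per rad as dial and hammer turn on together.
- hammer (a point): centre of the hammer's 12 mm ball, 90 mm from the turning axis, at rest just right of the bell. Once the spring has taken up it turns clockwise with the dial, 9 mm per 0.1 rad; it counts as drawn from 10 mm (0.11 rad) and as forced from 27 mm (0.3 rad). Turned back or let go, it springs home.
- end_post (a point): top of the 7 mm steel post right of the hammer, which the ball would meet after 32 mm (0.36 rad)
- rinse_cup: bystander: white plastic cup, 83 mm across, 106 mm high, loose, 165 to 195 mm left of the timer's middle; origin under its centre
- paint_bottle: bystander: pale blue bottle with black cap, 51 mm across, 146 mm high, loose, 165 to 195 mm right of the timer's middle; origin under its centre

How it is judged (in metres and radians):
On the way:
1. wound past the top mark into the bell spring: the hammer's ball is drawn at least 10 mm away from its rest while the pointer is in the zone past the top mark (within 42 mm of it) (distance of hammer from where it was at the start of the episode above 0.01 m and distance between pointer_tip and top_mark below 0.042 m), for 0.2 s.
At the end, for the whole second after the job is handed in: the pointer's tip is within 5.5 mm (0.85 of a minute) of the marker's spot, the marker not shifted by more than 4 mm, the hammer back home within 3 mm, the dial still (distance between pointer_tip and marker_tip below 0.0055 m and distance of marker_tip from where it was at the start of the episode below 0.004 m and distance of hammer from where it was at the start of the episode below 0.003 m and angular speed of dial below 0.05 rad/s); the robot touches nothing.
It fails at once if the hammer is forced: its ball is drawn more than 27 mm from its rest (distance of hammer from where it was at the start of the episode above 0.027 m).
It fails at once if the rinse cup or the paint bottle is pushed more than 20 mm (distance of any of rinse_cup, paint_bottle from where it was at the start of the episode above 0.02 m).
It also fails if it takes over 67 s, if anything falls off the work surface, if the arm or the gripper's body presses on something with over 40 N, if the wrist force passes 120 N, or if a joint passes its speed limit or range.

## Working session

There is one attempt and no reset: what is moved stays moved. The work goes in short steps, Python scripts to look and compute and a shell command to move; the robot and the scene stay as the last step left them, time stands still between calls to the robot, and variables do not carry over. Pictures are saved under pics/ and viewed, at most 10 in all, crops included, and the job is handed in when it is done.

```bash
ls; mkdir -p pics; python3 - <<'E'
from bench import arm
import cv2
for n in("side","top"):
    cv2.imwrite(f"pics/{n}0.png",arm.get_image(n)); print(n,arm.get_calibration(n))
print(arm.read_state())
E
```

```text
bench.py
jog.py
pics
side {'K': array([[440.96079246,   0.        , 320.06962717],
       [  0.        , 440.96079246, 201.75233976],
       [  0.        ,   0.        ,   1.        ]]), 'rvec': array([ 0.67932924, -2.23488105,  1.54647189]), 'tvec': array([447.10406545, 176.50884414, 774.31000326])}
top {'K': array([[391.06927167,   0.        , 316.65502696],
       [  0.        , 391.06927167, 198.03273545],
       [  0.        ,   0.        ,   1.        ]]), 'rvec': array([ 2.17327377, -2.21237497,  0.0323853 ]), 'tvec': array([ 53.40629169, 540.96522892, 923.18922076])}
{'clock': 0.1, 'joints': array([-1.02736531e+00,  3.85464190e-01,  6.75095864e-03, -4.48147971e-04,
       -1.19400888e+00, -2.58564483e-01]), 'joint_vel': array([-0.00112666, -0.00134532,  0.00312552,  0.0018659 ,  0.00039995,
       -0.00113255]), 'joint_efforts': array([-4.21597670e-04, -3.93319702e+01,  1.88928187e+01,  4.19792712e+00,
       -2.57413922e-03,  1.03832795e-05]), 'position': array([ 175.50085543, -599.33411805,  247.33382048]), 'ee_rot': array([-1.41870280e-01,  9.89884768e-01,  9.67807403e-04, -1.84099369e-04]), 'contact_force': array([-0.63633811, -0.12346906, -0.18380461]), 'wrist_torque': array([-0.01925218,  0.04572863, -0.01909844]), 'grasp_force': 0.0, 'gripper_width': 85.20828309650642}
```
View pics/top0.png

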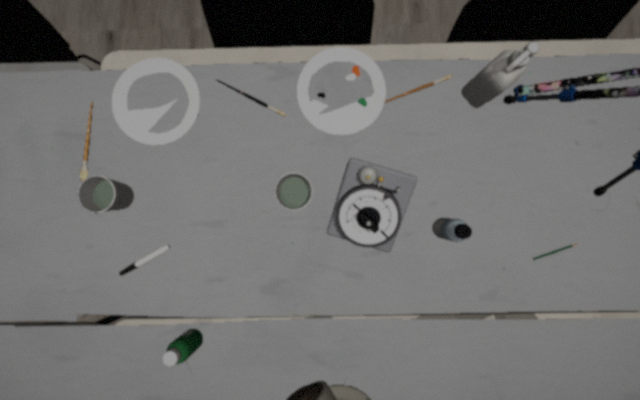

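View pics/side0.png

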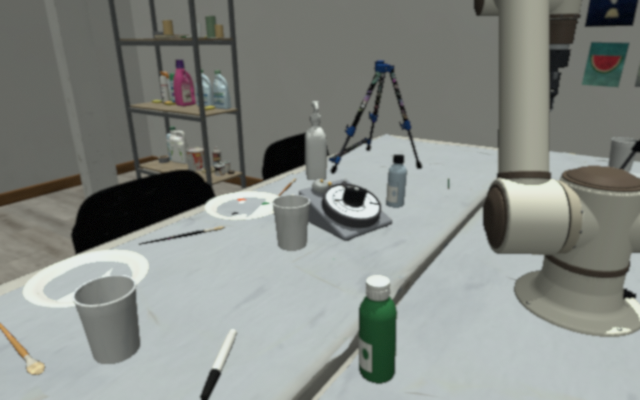

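The top view shows the timer near pixel (370,207), with the knob at (369,219), the bell at (368,175), the cup at (294,191) and the bottle at (455,230). In the side view the knob is near (355,195). I'll zoom in on both.

```bash
python3 - <<'E'
import cv2,numpy as np
t=cv2.imread("pics/top0.png")[152:257,322:422]; s=cv2.imread("pics/side0.png")[170:245,295:395]
t=cv2.resize(t,None,fx=5,fy=5,interpolation=cv2.INTER_CUBIC); s=cv2.resize(s,None,fx=3,fy=3,interpolation=cv2.INTER_CUBIC)
o=np.zeros((525,800,3),np.uint8); o[:525,:500]=t; o[:225,500:800]=s
o=np.clip(o.astype(float)*1.5,0,255).astype(np.uint8)
cv2.imwrite("pics/zoom0.png",o)
E
```

View pics/zoom0.png

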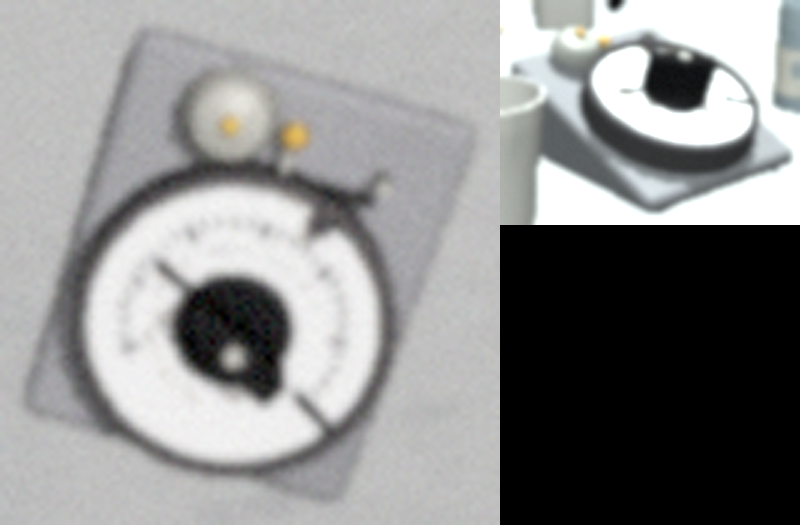

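```bash
cat > h.py <<'E'
import numpy as np,cv2
from scipy.spatial.transform import Rotation as R
from scipy.optimize import least_squares
from bench import arm
CAL={n:arm.get_calibration(n) for n in("side","top")}
def proj(n,P):
    c=CAL[n]; return cv2.projectPoints(np.asarray(P,float).reshape(-1,3),c["rvec"],c["tvec"],c["K"],None)[0].reshape(-1,2)
def cam(n):
    c=CAL[n]; M=cv2.Rodrigues(c["rvec"])[0]; return -M.T@c["tvec"]
def frame(yaw): # timer face frame: x uphill in the face, y left, z out
    return R.from_euler("ZY",[yaw,-np.radians(20)]).as_matrix()
def ontable(n,uv,z):
    c=CAL[n]; M=cv2.Rodrigues(c["rvec"])[0]; o=cam(n)
    d=M.T@np.linalg.inv(c["K"])@np.array([*uv,1.]); return o+d*(z-o[2])/d[2]
def fp(C,yaw,r,cw,h): # face point, angle cw from uphill (rad)
    cw=np.asarray(cw,float); l=np.stack([r*np.cos(cw),-r*np.sin(cw),h+0*cw],-1); return C+l@frame(yaw).T
def rect(img,n,C,yaw,h=3,s=4,half=75): # rectified face picture, uphill at top
    q=np.array([[half,half],[half,-half],[-half,-half],[-half,half]],float)
    P=C+np.c_[q,np.full(4,h)]@frame(yaw).T; w=2*half*s
    H=cv2.getPerspectiveTransform(proj(n,P).astype(np.float32),np.float32([[0,0],[w,0],[w,w],[0,w]]))
    return cv2.warpPerspective(img,H,(w,w),flags=cv2.INTER_CUBIC)
E
python3 - <<'E'
from h import *
print(cam("top"),cam("side"))
E=[]
cs={}
for n,(x,y,w,h),seed in(("top",(322,152,100,105),(345,225)),("side",(295,170,100,75),(370,216))):
    g=cv2.cvtColor(cv2.imread(f"pics/{n}0.png"),6)[y:y+h,x:x+w]; g=cv2.resize(g,None,fx=8,fy=8,interpolation=cv2.INTER_CUBIC)
    px=((seed[0]-x)*8,(seed[1]-y)*8); print(n,g[px[1],px[0]],np.percentile(g,[5,25,50,75,95]))
    thr=.5*(float(g[px[1],px[0]])+np.percentile(g,4)); m=(g>thr).astype(np.uint8)
    _,lab=cv2.connectedComponents(m); mm=(lab==lab[px[1],px[0]]).astype(np.uint8)
    c=max(cv2.findContours(mm,0,1)[0],key=len)
    hull=cv2.convexHull(c).reshape(-1,2); e=cv2.fitEllipse(hull); E.append(e)
    el=((e[0][0]+.5)/8-.5+x,(e[0][1]+.5)/8-.5+y),(e[1][0]/8,e[1][1]/8),e[2]; print(el,mm.sum()/64); cs[n]=el
def ed(el,p):
    (cx,cy),(a,b),t=el; t=np.radians(t); q=p-[cx,cy]; u=q@[np.cos(t),np.sin(t)]; v=q@[-np.sin(t),np.cos(t)]
    return (np.hypot(u/a*2,v/b*2)-1)*(a+b)/4
th=np.linspace(0,2*np.pi,40,endpoint=False)
bell=np.array([322+232/5,152+115/5])
def f(p,use=("top","side")):
    C=p[:3]; o=[ed(cs[n],proj(n,fp(C,p[3],p[4],th,p[5]*0+3))) for n in use]
    o.append([(p[5])*.0]); return np.concatenate(o)
x0=ontable("top",(369,216),75)
for use in(("top","side"),("top",),):
    r=least_squares(lambda p:f(p,use),[*x0,-.3,68,3]); print(use,r.x.round(3),np.sqrt((r.fun**2).mean()))
E
```

```text
[501.35395426  31.35593715 946.27425515] [ -3.26995251 798.3657124  439.56216308]
top 161 [ 54. 110. 126. 129. 159.]
((368.09317779541016, 216.37577056884766), (55.91678237915039, 59.30762481689453), 91.63873291015625) 2076.9375
side 213 [ 35.  96. 148. 188. 224.]
((352.13733291625977, 201.53939056396484), (30.676183700561523, 55.98048400878906), 106.89547729492188) 932.078125
('top', 'side') [ 4.95437e+02 -7.14440e+01  6.49060e+01 -3.06000e-01  6.62400e+01
  3.00000e+00] 0.2586843378284127
('top',) [ 4.95216e+02 -8.14280e+01 -2.33450e+01 -3.39000e-01  7.26650e+01
  3.00000e+00] 0.06171629395027706
```

```bash
python3 - <<'E'
from h import *
C=np.array([495.4,-71.4,64.9]); im=cv2.imread("pics/top0.png")
r=rect(im,"top",C,-.306)
r=np.clip(r.astype(float)*1.5,0,255).astype(np.uint8)
for a in range(-120,121,40):
    t=np.radians(a); cv2.line(r,*[tuple(int(v) for v in(300+k*4*np.sin(t),300-k*4*np.cos(t))) for k in(62,73)],(0,0,255),1)
cv2.circle(r,(300,300),46*4,(0,200,0),1)
cv2.imwrite("pics/rect0.png",r)
E
```

```text
(no output)
```

View pics/rect0.png

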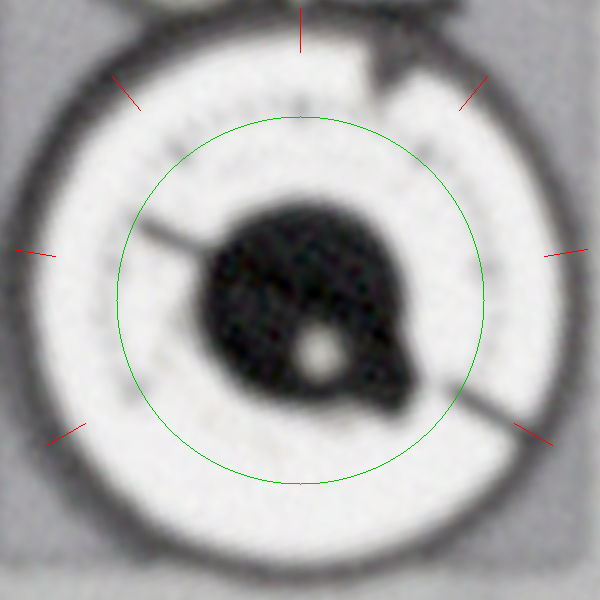

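The rectified face puts the minute-15 tick at (302,105) and the top mark on the 120° line. The pointer tip is at (140,222), or -64°. The marker tab tip is near (385,100), about +22°. The knob's top dot at (319,350) falls where my pose predicts it. The bar lies near -61°. I'll plan a single grasp and take up the wrist turn first.

```bash
cat >> h.py <<'E'
C=np.array([495.4,-71.4,64.9]); YAW=-.306
def pose(cw,h): # tool pose: TCP h mm out on the axis, tool x at cw degrees from uphill
    a=np.radians(cw); F=frame(YAW); x=F@[np.cos(a),-np.sin(a),0]; z=-F[:,2]; return C+h*F[:,2],np.c_[x,np.cross(z,x),z]
def delta(P,Rt=None):
    s=arm.read_state(); R0=R.from_quat(s["ee_rot"]).as_matrix()
    print("d",(R0.T@(np.asarray(P)-s["position"])).round(1), "rv",None if Rt is None else R.from_matrix(R0.T@Rt).as_rotvec().round(3),"q6",s["joints"][5].round(3),"t",s["clock"])
E
python3 - <<'E'
from h import *
print(ontable("top",(458,231),146),ontable("top",(294,191),106))
P,Q=pose(-61,150); print(P,Q); delta([360,-200,270]); delta(P,Q)
E
```

```text
[ 463.81995363 -243.87439262  146.        ] [553.80703164  91.04174909 106.        ]
[446.4801997  -55.94512526 205.85389312] [[ 0.69788541  0.63764713  0.326132  ]
 [ 0.69675064 -0.70987524 -0.1030325 ]
 [ 0.16581466  0.29913756 -0.93969262]]
d [-289.2  331.5  -22. ] rv None q6 -0.259 t 0.1
d [-412.7  445.3   42.3] rv [-0.323 -0.354  2.632] q6 -0.259 t 0.1
```

The rows are not in the units I measure in: shifts go in units of 20 mm. I convert before sending: -20 mm is -1, -11 mm is -0.55.

```bash
python3 jog.py '[-1.45, 1.65, -0.1, 0, 0, -0.15, -2.9, 3.3, -0.2, 0, 0, -0.3, -4.35, 4.95, -0.35, 0, 0, -0.45, -5.8, 6.65, -0.45, 0, 0, -0.6, -7.25, 8.3, -0.55, 0, 0, -0.75, -8.7, 9.95, -0.65, 0, 0, -0.9, -10.1, 11.6, -0.75, 0, 0, -1.05, -11.55, 13.25, -0.9, 0, 0, -1.2, -13, 14.9, -1, 0, 0, -1.35, -14.45, 16.55, -1.1, 0, 0, -1.5]' 45; python3 - <<'E'
from h import *
P,Q=pose(-61,150); delta(P,Q)
E
```

```text
clock: 1.1
position: [360.1, -199.2, 270.3]
ee_rot: [0.78, -0.625, -0.0, -0.0]
contact_force: [0.8, -0.2, -0.1]
gripper_width: 45.0
grasp_force: 0.0
d [-120.9 -115.6   64.5] rv [-0.004  0.422 -2.084] q6 0.327 t 1.1
```

In the tool's units: -121 mm is -6.05, -116 mm is -5.8.

```bash
python3 jog.py '[-0.6, -0.6, 0, 0, 0.03, -0.14, -1.2, -1.2, 0, 0, 0.06, -0.28, -1.8, -1.8, 0, 0, 0.09, -0.42, -2.4, -2.4, 0, 0, 0.12, -0.56, -3, -3, 0, 0, 0.15, -0.7, -3.6, -3.6, 0.5, 0, 0.17, -0.84, -4.2, -4.2, 1, 0, 0.2, -0.98, -4.8, -4.8, 1.5, 0, 0.23, -1.12, -5.4, -5.4, 2.25, 0, 0.26, -1.26, -6.05, -5.8, 3.2, 0, 0.28, -1.4]'; python3 - <<'E'
from h import *
P,Q=pose(-61,150); delta(P,Q); print(arm.read_state()["joints"].round(3))
E
```

```text
clock: 2.1
position: [448.2, -57.1, 206.1]
ee_rot: [0.991, 0.029, 0.101, 0.081]
contact_force: [1.5, -0.6, -0.2]
gripper_width: 45.3
grasp_force: 0.0
d [-1.7 -1.2 -0.3] rv [-0.005  0.137 -0.685] q6 1.024 t 2.1
[ 0.36   0.027 -0.72   0.338 -0.711  1.024]
```

In the tool's units: -2 mm is -0.1, -1 mm is -0.05.

```bash
python3 jog.py '[-0.05, -0.05, 0, 0, 0.03, -0.14, -0.1, -0.05, 0, 0, 0.06, -0.28, -0.1, -0.05, 0, 0, 0.09, -0.42, -0.1, -0.05, 0, 0, 0.11, -0.56, -0.1, -0.05, 0, -0.005, 0.137, -0.685, -0.1, -0.05, 0, -0.005, 0.137, -0.685, -0.1, -0.05, 0, -0.005, 0.137, -0.685]'; python3 - <<'E'
from h import *
P,Q=pose(-61,30); delta(P,Q); print(arm.read_state()["joints"].round(3))
cv2.imwrite("pics/top1.png",arm.get_image("top")); s=arm.get_image("side"); cv2.imwrite("pics/side1.png",s)
t=cv2.imread("pics/top1.png")[152:257,322:422]; s=s[90:245,270:410]
t=cv2.resize(t,None,fx=4,fy=4,interpolation=2); s=cv2.resize(s,(400,443),interpolation=2)
o=np.zeros((443,800,3),np.uint8); o[:420,:400]=t; o[:,400:]=s
cv2.imwrite("pics/pre1.png",np.clip(o*1.5,0,255).astype(np.uint8))
E
```

```text
clock: 2.8
position: [445.5, -57.3, 205.7]
ee_rot: [0.917, 0.361, 0.133, 0.11]
contact_force: [0.8, 0.1, 0.0]
gripper_width: 45.2
grasp_force: 0.0
d [  2.1  -0.3 120. ] rv [-0.     0.003 -0.008] q6 1.639 t 2.8
[ 0.344 -0.031 -0.826  0.42  -0.536  1.639]
```

View pics/pre1.png

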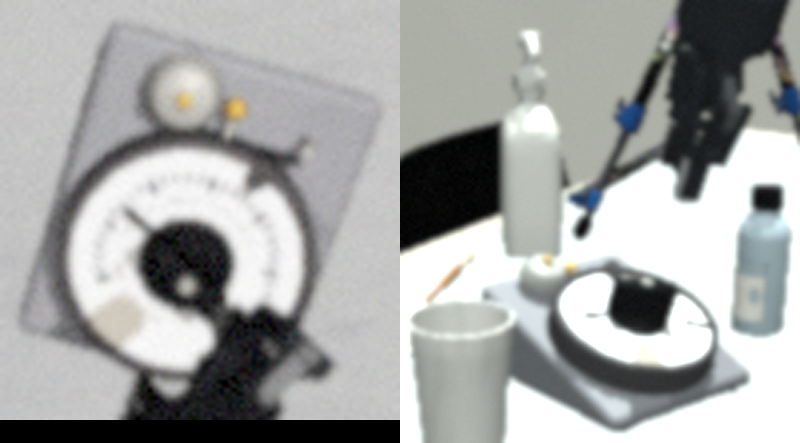

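The open gripper stands above the knob, with the fingers across the bar, and nothing has been disturbed. The hammer ball is at (236,108) in this crop and the pointer and tab are unchanged. Descending to grasp now.

```bash
python3 jog.py '[0.1, 0, 1.25, 0, 0, 0, 0.1, 0, 2.5, 0, 0, 0, 0.1, 0, 3.5, 0, 0, 0, 0.1, 0, 4.25, 0, 0, 0, 0.1, 0, 4.75, 0, 0, 0, 0.1, 0, 5.25, 0, 0, 0, 0.1, 0, 5.65, 0, 0, 0, 0.1, 0, 6, 0, 0, 0, 0.1, 0, 6, 0, 0, 0, 0.1, 0, 6, 0, 0, 0]'; python3 - <<'E'
from h import *
P,Q=pose(-61,30); delta(P,Q); print(arm.read_state()["joints"].round(3))
E
```

```text
clock: 3.9
position: [489.3, -66.9, 108.5]
ee_rot: [0.918, 0.362, 0.125, 0.106]
contact_force: [-0.3, 0.2, 0.9]
gripper_width: 45.2
grasp_force: 0.0
d [-5.9 -5.7 13.6] rv [-0.014  0.016 -0.005] q6 1.207 t 3.9
[ 0.111  0.2   -0.988  1.031 -0.161  1.207]
```

The arm ran into the q5 limit (-0.16), so it is near wrist alignment. I'll fit a kinematic model to the recorded poses to see which tool leans are feasible.

```bash
cat > kin.py <<'E'
from h import *
S=[([-1.0274,.38546,.00675,-.00045,-1.194,-.25856],[175.5,-599.33,247.33],[-.14187,.98988,.00097,-.00018]),
([.36,.027,-.72,.338,-.711,1.024],[448.2,-57.1,206.1],[.991,.029,.101,.081]),
([.344,-.031,-.826,.42,-.536,1.639],[445.5,-57.3,205.7],[.917,.361,.133,.11]),
([.111,.2,-.988,1.031,-.161,1.207],[489.3,-66.9,108.5],[.918,.362,.125,.106])]
def fk(q,p,sg=(1,1,1)):
    a1,d1,L2,a3,d4,d6=p; rx=lambda a:R.from_euler("x",a).as_matrix(); ry=lambda a:R.from_euler("y",a).as_matrix(); rz=lambda a:R.from_euler("z",a).as_matrix()
    M=rz(q[0]); P=M@[a1,0,d1]; M=M@ry(q[1]); P=P+M@[0,0,L2]; M=M@ry(-q[2]); P=P+M@[d4,0,a3]
    M=M@rx(sg[0]*q[3])@ry(-q[4]); P=P+M@[d6,0,0]; M=M@rx(sg[1]*q[5]); return P,M
E
cat > fit.py <<'E'
from kin import *
import itertools
for sg in itertools.product((1,-1),(1,-1)):
    f=lambda p:np.concatenate([fk(q,p,sg)[0]-P for q,P,_ in S])
    r=least_squares(f,[50,300,450,30,400,250]); 
    T=[fk(q,r.x,sg)[1].T@R.from_quat(o).as_matrix() for q,P,o in S]
    sp=[R.from_matrix(T[0].T@t).magnitude() for t in T]
    print(sg,r.x.round(1),np.abs(r.fun).max().round(2),np.round(sp,3))
print(T[0].round(2))
E
python3 fit.py
```

```text
(1, 1) [  458.6 -1220.7   305.5   276.1   -88.8  -898.6] 132.33 [0.    3.088 1.79  1.326]
(1, -1) [  458.6 -1220.7   305.5   276.1   -88.8  -898.6] 132.33 [0.    0.677 0.841 2.062]
(-1, 1) [-89.  639.  787.5 -29.2 445.1 930.9] 139.25 [0.    2.566 2.487 2.931]
(-1, -1) [-89.  639.  787.5 -29.2 445.1 930.9] 139.25 [0.    0.001 0.001 0.001]
[[ 0. -0.  1.]
 [-1. -0.  0.]
 [ 0. -1. -0.]]
```

```bash
python3 - <<'E'
s=open('kin.py').read()
s=s.replace("sg=(1,1,1)","sg=(-1,-1)").replace("a1,d1,L2,a3,d4,d6=p","a1,d1,L2,a3,d4,d6,b0,b5,c5=p").replace("P=M@[a1,0,d1]","P=M@[a1,b0,d1]").replace("M@[d6,0,0]","M@[d6,b5,c5]")
open('kin.py','w').write(s)
E
cat > fit.py <<'E'
from kin import *
# trials: base offset / wrist offset free
for mask in ([1,1,1,1,1,1,0,1,0],[0,1,1,0,1,1,0,1,0],[0,1,1,1,1,1,0,1,0],[0,1,1,1,1,1,1,1,0]):
    m=np.array(mask,bool); x0=np.array([0,200,410,0,430,300,0,-130,0.])*m
    def full(v): p=np.zeros(9); p[m]=v; return p
    r=least_squares(lambda v:np.concatenate([fk(q,full(v))[0]-P for q,P,_ in S]),x0[m])
    print(full(r.x).round(1),np.abs(r.fun).max().round(2))
E
python3 fit.py
```

```text
[ 3.000e-01  1.607e+02  5.644e+02 -1.000e-01  4.218e+02  2.803e+02
  0.000e+00 -1.597e+02  0.000e+00] 0.11
[   0.   160.8  564.6    0.   421.9  280.6    0.  -159.7    0. ] 0.1
[   0.   160.8  564.6    0.   421.9  280.6    0.  -159.7    0. ] 0.11
[ 0.000e+00  1.609e+02  5.645e+02 -1.000e-01  4.220e+02  2.806e+02
  1.000e-01 -1.598e+02  0.000e+00] 0.09
```

The fit is exact to 0.1 mm (an arm with a 160 mm wrist offset). Next I'll enumerate the IK branches for the grasp pose.

```bash
cat >> kin.py <<'E'
PAR=[0,160.8,564.6,0,421.9,280.6,0,-159.7,0]; TT=R.from_quat(S[0][2]).as_matrix(); TT=fk(S[0][0],PAR)[1].T@TT
TT=np.round(TT)
LO=np.array([-3.14,-1.21,-1.07,-3.16,-2.99,-3.1]);HI=np.array([3.14,2.06,1.41,2.05,-.16,3.1])
def tool(q): P,M=fk(q,PAR); return P,M@TT
def ik(P,Q,n=150,seed=0,q0=None,lim=True):
    out=[]; g=np.random.default_rng(seed)
    lo,hi=(LO,HI) if lim else (LO-1,HI+1)
    for i in range(n):
        x=g.uniform(lo,hi) if q0 is None else np.clip(q0,lo+1e-3,hi-1e-3)
        def f(q): p,M=tool(q); return np.r_[(p-P)/100,R.from_matrix(Q.T@M).as_rotvec()]
        r=least_squares(f,x,bounds=(lo,hi))
        if r.cost<1e-8 and not any(np.abs(r.x-o).max()<.02 for o in out): out.append(r.x)
        if q0 is not None: return r.x,r.cost
    return out
E
python3 - <<'E'
from kin import *
for h in(30,150):
  for cw in(-61,119,30,150):
    P,Q=pose(cw,h); print(h,cw); 
    for o in ik(P,Q,60): print(o.round(3))
P,Q=pose(-61,30); print("nolim"); 
for o in ik(P,Q,60,lim=False): print(o.round(3))
E
```

```text
30 -61
30 119
30 30
30 150
150 -61
[ 0.346 -0.03  -0.826  0.421 -0.533  1.645]
150 119
[ 0.346 -0.03  -0.826  0.421 -0.533 -1.496]
150 30
[ 0.346 -0.03  -0.826  0.421 -0.533  0.057]
150 150
[ 0.346 -0.03  -0.826  0.421 -0.533 -2.037]
nolim
[-2.929 -1.958 -0.489 -2.437 -2.877 -3.453]
[-2.929 -1.958 -0.489 -2.437 -2.877  2.83 ]
[ 3.354 -1.958 -0.489 -2.437 -2.877  2.83 ]
[ 3.354 -1.958 -0.489 -2.437 -2.877 -3.453]
[-3.631 -1.927 -0.876  0.343 -2.955  0.004]
[-2.902 -1.948 -0.946  2.542 -3.462  1.542]
[ 2.652 -1.927 -0.876  0.343 -2.955  0.004]
[ 2.668 -1.934 -0.586 -0.438 -3.276 -0.783]
```

```bash
cat > tilt.py <<'E'
from kin import *
F=frame(YAW)
def best(h,n=12,dirn=None):
    P=C+h*F[:,2]; b=None; g=np.random.default_rng(1)
    lo,hi=LO.copy(),HI.copy(); hi[4]=-.175; lo[2]=-1.055
    for i in range(n):
        x=np.array([.25,.1,-.9,.6,-.3,0])+g.normal(0,.25,6) if i else np.array([.11,.2,-.988,1.03,-.18,0]); x=np.clip(x,lo+.01,hi-.01)
        def f(q):
            p,M=tool(q); z=F.T@M[:,2]; return np.r_[(p-P)/2,z[:2]*3]
        r=least_squares(f,x,bounds=(lo,hi)); p,M=tool(r.x); z=F.T@M[:,2]
        if np.linalg.norm(p-P)<1.0:
            t=np.degrees(np.arcsin(np.hypot(*z[:2])))
            if b is None or t<b[0]: b=(t,np.degrees(z[:2]).round(1),r.x.round(3),np.linalg.norm(p-P).round(2))
    return b
for h in(28,32,36,40,44,50,60): print(h,best(h))
E
python3 tilt.py
```

```text
28 (np.float64(3.5068695514593893), array([-3.5, -0.6]), array([ 0.148,  0.239, -0.963,  0.878, -0.175,  0.252]), np.float64(0.0))
32 (np.float64(3.1164992613783777), array([-3.1, -0.6]), array([ 0.146,  0.228, -0.97 ,  0.898, -0.175, -0.127]), np.float64(0.0))
36 (np.float64(2.719665518412232), array([-2.7, -0.6]), array([ 0.143,  0.217, -0.976,  0.916, -0.175, -0.171]), np.float64(0.0))
40 (np.float64(2.316837418868378), array([-2.3, -0.5]), array([ 0.141,  0.207, -0.982,  0.931, -0.175,  0.054]), np.float64(0.0))
44 (np.float64(1.908397953679311), array([-1.9, -0.4]), array([ 0.139,  0.196, -0.987,  0.945, -0.175,  0.   ]), np.float64(0.0))
50 (np.float64(1.285882718531308), array([-1.2, -0.3]), array([ 0.137,  0.18 , -0.995,  0.964, -0.175,  0.137]), np.float64(0.0))
60 (np.float64(0.22398119148074677), array([-0.2, -0.1]), array([ 0.135,  0.153, -1.007,  0.988, -0.175,  2.166]), np.float64(0.0))
```

A tool lean of only about 3° makes it reachable. I'll use a 4.5° lean and grip at h=33, backing up slightly to tilt first.

```bash
cat >> h.py <<'E'
def tpose(cw,h,t=4.5):
    P,Q=pose(cw,h); F=frame(YAW); a=np.radians(t)
    z2=F@[-np.sin(a),-.01,-np.cos(a)]; z2/=np.linalg.norm(z2)
    w=np.cross(Q[:,2],z2); ang=np.arcsin(np.linalg.norm(w)); return P,R.from_rotvec(w/np.linalg.norm(w)*ang).as_matrix()@Q
E
python3 - <<'E'
from kin import *
q=np.array([.14,.2,-.97,.93,-.19,1.2])
for h in(60,50,40,33):
    P,Q=tpose(-61,h); x,c=ik(P,Q,1,q0=q); print(h,x.round(3),c); q=x
P,Q=tpose(-61,60); delta(P,Q)
P,Q=pose(-61,30); print(arm.read_state()["position"], tpose(-61,60)[0])
E
```

```text
60 [ 0.262  0.182 -0.843  0.454 -0.354  1.654] 3.7321174974357685e-23
50 [ 0.249  0.203 -0.86   0.497 -0.318  1.62 ] 1.2381117377261158e-27
40 [ 0.233  0.224 -0.878  0.555 -0.28   1.575] 9.41208224110204e-23
33 [ 0.218  0.238 -0.894  0.608 -0.252  1.534] 1.3464688672907915e-23
d [ -6.4  -6.1 -16.4] rv [ 0.049 -0.031 -0.006] q6 1.207 t 3.9
[489.28569842 -66.85978925 108.45428734] [475.83207988 -65.2180501  121.28155725]
```

In the tool's units: -6 mm is -0.3, -3 mm is -0.15.

```bash
python3 jog.py '[-0.15, -0.15, -0.5, 0.02, -0.015, 0, -0.3, -0.3, -0.8, 0.049, -0.031, -0.006, -0.3, -0.3, -0.8, 0.049, -0.031, -0.006, -0.3, -0.3, -0.8, 0.049, -0.031, -0.006, -0.3, -0.3, -0.8, 0.049, -0.031, -0.006]'; python3 - <<'E'
from h import *
P,Q=tpose(-61,60); delta(P,Q);P,Q=tpose(-61,33); delta(P,Q); print(arm.read_state()["joints"].round(3))
E
```

```text
clock: 4.4
position: [476.2, -65.2, 121.0]
ee_rot: [0.921, 0.367, 0.101, 0.09]
contact_force: [-0.4, -0.0, -0.0]
gripper_width: 44.8
grasp_force: 0.0
d [-0.3 -0.1 -0.4] rv [0.001 0.    0.001] q6 1.649 t 4.4
d [ 1.   1.6 26.5] rv [0.001 0.    0.001] q6 1.649 t 4.4
[ 0.262  0.183 -0.846  0.461 -0.351  1.649]
```

In the tool's units: 26 mm is 1.3, 1 mm is 0.05.

```bash
python3 jog.py '[0, 0, 0.4, 0, 0, 0, 0.05, 0.05, 0.75, 0, 0, 0, 0.05, 0.1, 1.05, 0, 0, 0, 0.05, 0.1, 1.3, 0, 0, 0, 0.05, 0.1, 1.3, 0, 0, 0, 0.05, 0.1, 1.3, 0, 0, 0]' && python3 - <<'E'
from h import *
P,Q=tpose(-61,33); delta(P,Q)
E
python3 jog.py '[0, 0, 0, 0, 0, 0, 0, 0, 0, 0, 0, 0, 0, 0, 0, 0, 0, 0, 0, 0, 0, 0, 0, 0, 0, 0, 0, 0, 0, 0, 0, 0, 0, 0, 0, 0, 0, 0, 0, 0, 0, 0, 0, 0, 0, 0, 0, 0, 0, 0, 0, 0, 0, 0, 0, 0, 0, 0, 0, 0]' 5; python3 - <<'E'
from h import *
P,Q=tpose(-61,33); delta(P,Q); s=arm.read_state(); print(s["wrist_torque"],s["joints"].round(3))
E
```

```text
clock: 5.0
position: [483.8, -69.2, 95.9]
ee_rot: [0.921, 0.366, 0.1, 0.089]
contact_force: [0.2, -0.0, -0.7]
gripper_width: 45.2
grasp_force: 0.0
d [ 1.4 -0.4  0.1] rv [-0.     0.002 -0.   ] q6 1.536 t 5.0
clock: 6.0
position: [484.5, -68.6, 96.7]
ee_rot: [0.921, 0.366, 0.101, 0.09]
contact_force: [-4.6, 2.0, 5.9]
gripper_width: 14.8
grasp_force: 59.4
d [ 0.4 -0.5  0.7] rv [0.001 0.001 0.   ] q6 1.536 t 6.0
[ 0.30532971  0.9985615  -0.01968911] [ 0.218  0.237 -0.893  0.606 -0.254  1.536]
```

Grasp is good (width 14.8, force 59 N). Winding clockwise, which is +rz. The spring can't take up before about 3.6 rad of knob turn.

```bash
python3 jog.py '[0, 0, 0, 0, 0, 0.12, 0, 0, 0, 0, 0, 0.24, 0, 0, 0, 0, 0, 0.36, 0, 0, 0, 0, 0, 0.48, 0, 0, 0, 0, 0, 0.6, 0, 0, 0, 0, 0, 0.72, 0, 0, 0, 0, 0, 0.84, 0, 0, 0, 0, 0, 0.96, 0, 0, 0, 0, 0, 1.08, 0, 0, 0, 0, 0, 1.2]'; python3 - <<'E'
from h import *
s=arm.read_state(); z=R.from_quat(s["ee_rot"]).as_matrix()[:,2]; print(s["wrist_torque"],s["wrist_torque"]@z,s["joints"].round(3)); 
cv2.imwrite("pics/top2.png",arm.get_image("top")); s=arm.get_image("side"); cv2.imwrite("pics/side2.png",s)
t=cv2.imread("pics/top2.png")[152:257,322:422]; s=s[130:245,290:400]
t=cv2.resize(t,None,fx=4,fy=4,interpolation=2); s=cv2.resize(s,(400,418),interpolation=2)
o=np.zeros((420,800,3),np.uint8); o[:420,:400]=t; o[:418,400:]=s
cv2.imwrite("pics/w2.png",np.clip(o*1.5,0,255).astype(np.uint8))
E
```

```text
clock: 7.0
position: [485.0, -68.6, 96.8]
ee_rot: [0.966, -0.22, 0.134, 0.016]
contact_force: [-2.5, -1.2, 3.7]
gripper_width: 15.0
grasp_force: 58.8
[-0.04771802  0.34245761  0.03177545] -0.07364939989025208 [ 0.217  0.237 -0.892  0.606 -0.253  0.332]
```

View pics/w2.png

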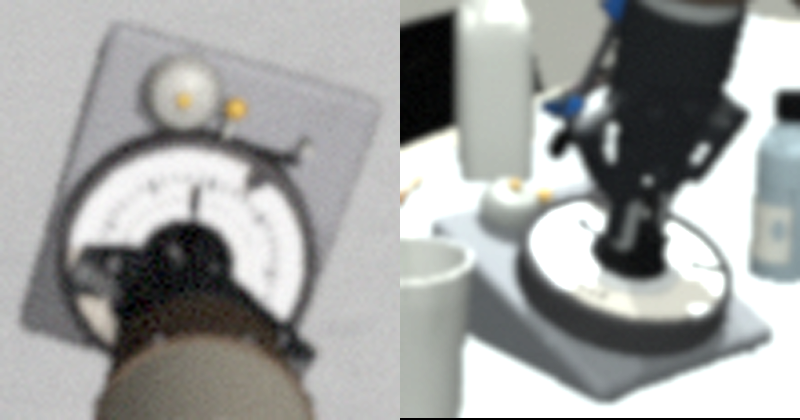

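The pointer has moved up to (196,185) in the crop and the drag torque reads -0.074 N·m as expected. The hammer ball (236,108) is visible and still at rest. Continuing to just short of the top mark.

```bash
cat > look.py <<'E'
from h import *
import sys
s=arm.read_state(); M=R.from_quat(s["ee_rot"]).as_matrix(); z=M[:,2]; im=arm.get_image("top")
hsv=cv2.cvtColor(im[165:200,360:405],40).astype(float); b=im[165:200,360:405].astype(float)
w=np.clip(np.minimum(b[:,:,2]-b[:,:,0],b[:,:,1]-b[:,:,0]*.9)-25,0,None); w[:, :15]=0
ys,xs=np.mgrid[165:200,360:405]; u=(w*xs).sum()/w.sum(),(w*ys).sum()/w.sum()
f=frame(YAW).T@M[:,0]; 
n=frame(YAW)[:,2]
print("t",s["clock"],"knob",np.degrees(np.arctan2(-f[1],f[0])).round(1),"T",(s["wrist_torque"]@z).round(3),"q6",s["joints"][5].round(3),"F",np.linalg.norm(s["contact_force"]).round(1),"ball",np.round(u,2),w.sum().round(),"grip",s["gripper_width"].round(1))
cv2.imwrite(f"pics/l{s['clock']:.2f}.png",im)
E
python3 look.py; python3 jog.py '[0, 0, 0, 0, 0, 0.12, 0, 0, 0, 0, 0, 0.24, 0, 0, 0, 0, 0, 0.36, 0, 0, 0, 0, 0, 0.48, 0, 0, 0, 0, 0, 0.6, 0, 0, 0, 0, 0, 0.72, 0, 0, 0, 0, 0, 0.84, 0, 0, 0, 0, 0, 0.96, 0, 0, 0, 0, 0, 1.08, 0, 0, 0, 0, 0, 1.2]'>/dev/null; python3 look.py;  python3 jog.py '[0, 0, 0, 0, 0, 0.12, 0, 0, 0, 0, 0, 0.24, 0, 0, 0, 0, 0, 0.36, 0, 0, 0, 0, 0, 0.48, 0, 0, 0, 0, 0, 0.6, 0, 0, 0, 0, 0, 0.72, 0, 0, 0, 0, 0, 0.84, 0, 0, 0, 0, 0, 0.9]'>/dev/null; python3 look.py
```

```text
Traceback (most recent call last):
  File "look.py", line 9, in <module>
    print("t",s["clock"],"knob",np.degrees(np.arctan2(-f[1],f[0])).round(1),"T",(s["wrist_torque"]@z).round(3),"q6",s["joints"][5].round(3),"F",np.linalg.norm(s["contact_force"]).round(1),"ball",np.round(u,2),w.sum().round(),"grip",s["gripper_width"].round(1))
                                                                                                                                                                                                                                        ^^^^^^^^^^^^^^^^^^^^^^^^
AttributeError: 'float' object has no attribute 'round'
Traceback (most recent call last):
  File "look.py", line 9, in <module>
    print("t",s["clock"],"knob",np.degrees(np.arctan2(-f[1],f[0])).round(1),"T",(s["wrist_torque"]@z).round(3),"q6",s["joints"][5].round(3),"F",np.linalg.norm(s["contact_force"]).round(1),"ball",np.round(u,2),w.sum().round(),"grip",s["gripper_width"].round(1))
                                                                                                                                                                                                                                        ^^^^^^^^^^^^^^^^^^^^^^^^
AttributeError: 'float' object has no attribute 'round'
Traceback (most recent call last):
  File "look.py", line 9, in <module>
    print("t",s["clock"],"knob",np.degrees(np.arctan2(-f[1],f[0])).round(1),"T",(s["wrist_torque"]@z).round(3),"q6",s["joints"][5].round(3),"F",np.linalg.norm(s["contact_force"]).round(1),"ball",np.round(u,2),w.sum().round(),"grip",s["gripper_width"].round(1))
                                                                                                                                                                                                                                        ^^^^^^^^^^^^^^^^^^^^^^^^
AttributeError: 'float' object has no attribute 'round'
```

```bash
sed -i 's/s\["gripper_width"\].round(1)/round(float(s["gripper_width"]),1)/' look.py; python3 look.py; python3 -c "
import cv2;print(cv2.imread('pics/top0.png')[176:183,376:388].tolist())"; python3 - <<'E'
from h import *
# ball reference, sensitivity: hammer turning cw about the axis 0..0.3 rad
b=ontable("top",(381,179.5),80); 
F=frame(YAW); l=F.T@(b-C); print("ball face coords",l.round(1),np.hypot(l[0],l[1]))
for d in(0,.1,.2,.3):
    a=np.arctan2(-l[1],l[0])+d; print(d,proj("top",fp(C,YAW,np.hypot(l[0],l[1]),a,l[2])).round(2))
E
```

```text
t 9.05 knob 128.0 T 0.032 q6 -1.763 F 6.5 ball [380.64 178.75] 525.0 grip 14.7
[[[101, 104, 106], [96, 98, 101], [93, 97, 100], [89, 100, 106], [90, 106, 116], [95, 113, 124], [100, 112, 121], [104, 108, 112], [110, 109, 112], [117, 114, 114], [118, 114, 115], [117, 116, 116]], [[98, 101, 101], [82, 88, 91], [78, 90, 96], [70, 97, 112], [72, 109, 129], [78, 120, 138], [83, 112, 130], [93, 107, 118], [109, 110, 115], [112, 110, 110], [114, 113, 112], [116, 116, 117]], [[86, 91, 91], [74, 80, 84], [64, 85, 99], [58, 99, 123], [61, 117, 142], [67, 125, 148], [74, 120, 140], [83, 109, 121], [104, 110, 114], [113, 112, 114], [115, 113, 114], [115, 116, 115]], [[82, 84, 87], [66, 73, 78], [62, 85, 100], [55, 103, 125], [61, 118, 145], [63, 123, 148], [70, 120, 143], [83, 110, 125], [106, 113, 118], [113, 113, 115], [114, 111, 112], [116, 113, 114]], [[79, 81, 82], [71, 78, 79], [59, 78, 90], [57, 96, 115], [61, 109, 133], [67, 116, 139], [73, 112, 134], [89, 108, 123], [107, 111, 114], [116, 115, 117], [116, 115, 113], [115, 111, 111]], [[84, 83, 84], [71, 71, 73], [70, 78, 86], [68, 91, 102], [75, 104, 120], [79, 107, 124], [88, 107, 120], [99, 108, 114], [113, 114, 115], [113, 113, 113], [116, 114, 114], [116, 113, 112]], [[85, 84, 85], [78, 78, 78], [82, 85, 89], [92, 99, 104], [93, 102, 110], [95, 103, 111], [107, 111, 115], [112, 111, 114], [117, 115, 116], [115, 111, 114], [117, 112, 113], [115, 113, 114]]]
ball face coords [ 86.9  -3.  -15.6] 86.94491376088591
0 [[381.  179.5]]
0.1 [[384.66 180.91]]
0.2 [[388.14 182.67]]
0.3 [[391.41 184.75]]
```

The ball is tracked at rest at (380.64, 178.75), with about 3.9 px per 0.1 rad of draw. Now taking fine steps.

```bash
python3 jog.py '[0, 0, 0, 0, 0, 0.1, 0, 0, 0, 0, 0, 0.2, 0, 0, 0, 0, 0, 0.28]' >/dev/null; python3 look.py; python3 jog.py '[0, 0, 0, 0, 0, 0.05, 0, 0, 0, 0, 0, 0.08]' >/dev/null; python3 look.py;  python3 jog.py '[0, 0, 0, 0, 0, 0.05, 0, 0, 0, 0, 0, 0.08]' >/dev/null; python3 look.py
```

```text
t 9.4 knob 144.0 T -0.092 q6 -2.043 F 7.6 ball [380.66 178.77] 520.0 grip 14.7
t 9.65 knob 148.5 T -0.045 q6 -2.121 F 8.1 ball [380.66 178.76] 519.0 grip 15.0
t 9.9 knob 153.1 T -0.091 q6 -2.201 F 8.0 ball [380.68 178.78] 528.0 grip 14.5
```

```bash
python3 jog.py '[0, 0, 0, 0, 0, 0.05, 0, 0, 0, 0, 0, 0.08]' >/dev/null; python3 look.py; python3 jog.py '[0, 0, 0, 0, 0, 0.05, 0, 0, 0, 0, 0, 0.08]' >/dev/null; python3 look.py
```

```text
t 10.15 knob 157.6 T -0.295 q6 -2.28 F 8.3 ball [383.14 179.65] 506.0 grip 14.9
t 10.4 knob 162.2 T -0.394 q6 -2.36 F 8.6 ball [386.05 180.8 ] 498.0 grip 14.6
```

The spring took up near a knob angle of 154°, and the ball is now about 13 mm out. One small step to about 16 mm, then hold.

```bash
python3 jog.py '[0, 0, 0, 0, 0, 0.02, 0, 0, 0, 0, 0, 0.035, 0, 0, 0, 0, 0, 0.035, 0, 0, 0, 0, 0, 0.035, 0, 0, 0, 0, 0, 0.035, 0, 0, 0, 0, 0, 0.035]' >/dev/null; python3 look.py
```

```text
t 11.05 knob 164.1 T -0.389 q6 -2.393 F 7.6 ball [387.3  181.41] 499.0 grip 14.7
```

Ball at about 16.5 mm and held. Turning back now, stopping short of the marker to look.

```bash
python3 jog.py '[0, 0, 0, 0, 0, -0.12, 0, 0, 0, 0, 0, -0.24, 0, 0, 0, 0, 0, -0.36, 0, 0, 0, 0, 0, -0.48, 0, 0, 0, 0, 0, -0.6, 0, 0, 0, 0, 0, -0.72, 0, 0, 0, 0, 0, -0.84, 0, 0, 0, 0, 0, -0.96, 0, 0, 0, 0, 0, -1.08, 0, 0, 0, 0, 0, -1.2]'>/dev/null; python3 look.py;  python3 jog.py '[0, 0, 0, 0, 0, -0.12, 0, 0, 0, 0, 0, -0.24, 0, 0, 0, 0, 0, -0.36, 0, 0, 0, 0, 0, -0.48, 0, 0, 0, 0, 0, -0.6, 0, 0, 0, 0, 0, -0.72, 0, 0, 0, 0, 0, -0.84, 0, 0, 0, 0, 0, -0.96, 0, 0, 0, 0, 0, -1.08, 0, 0, 0, 0, 0, -1.2]'>/dev/null; python3 look.py; python3 jog.py '[0, 0, 0, 0, 0, -0.1, 0, 0, 0, 0, 0, -0.17, 0, 0, 0, 0, 0, -0.17]' >/dev/null; python3 look.py; ls pics; python3 - <<'E'
from h import *
import glob,os
f=max(glob.glob("pics/l*.png"),key=os.path.getmtime)
a=rect(cv2.imread(f),"top",C,YAW,s=5)[30:400,150:650]; b=rect(cv2.imread("pics/top2.png"),"top",C,YAW,s=5)[30:400,230:530]
cv2.imwrite("pics/r3.png",np.clip(np.hstack([a,b])*1.5,0,255).astype(np.uint8))
E
```

```text
t 12.1 knob 95.3 T 0.081 q6 -1.19 F 9.7 ball [380.6  178.73] 512.0 grip 14.7
t 13.15 knob 26.6 T 0.089 q6 0.01 F 7.1 ball [380.62 178.71] 511.0 grip 14.7
t 13.5 knob 17.0 T 0.015 q6 0.177 F 6.1 ball [380.66 178.76] 510.0 grip 14.7
l10.15.png
l10.40.png
l11.05.png
l12.10.png
l13.15.png
l13.50.png
l9.05.png
l9.40.png
l9.65.png
l9.90.png
pre1.png
rect0.png
side0.png
side1.png
side2.png
top0.png
top1.png
top2.png
w2.png
zoom0.png
```

View pics/r3.png

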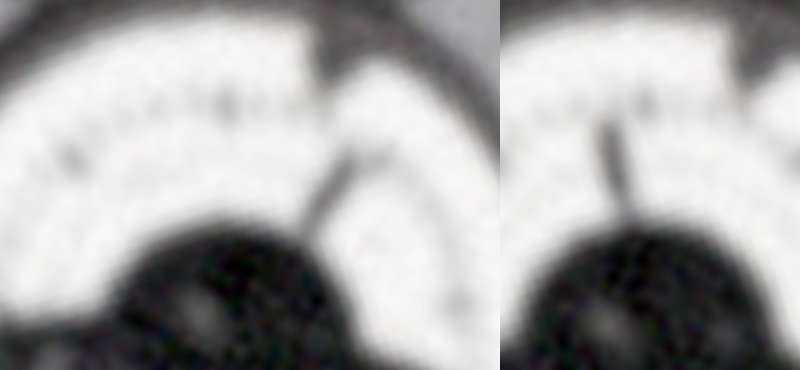

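The pointer tip is at (350,160), or +34°, matching knob + 17.2°. The hammer is home. The tab tip is near (323,98), about 21°. I'll refine the tab angle by averaging all the frames in polar form, assuming two tab heights.

```bash
python3 - <<'E'
from h import *
import glob
fs=["pics/top0.png","pics/top1.png"]+sorted(glob.glob("pics/l*.png"))[:-1]+["pics/top2.png"]
im=np.mean([cv2.imread(f,0).astype(np.float32) for f in fs],0)
out=[]
for h in(3,8):
    A,Rr=np.meshgrid(np.radians(np.linspace(0,45,400)),np.linspace(76,44,560))
    uv=proj("top",fp(C,YAW,Rr.ravel(),A.ravel(),h).reshape(-1,3)).astype(np.float32)
    p=cv2.remap(im,uv[:,0].reshape(A.shape),uv[:,1].reshape(A.shape),cv2.INTER_CUBIC)
    for r in range(46,67,2):
        row=p[int((76-r)/32*559)]; w=np.clip(row[80:320]-0,0,None); bg=np.percentile(w,80); d=np.clip(bg-w-12,0,None)
        a=np.linspace(0,45,400)[80:320]; print(h,r,(round(float((d*a).sum()/d.sum()),1),round(float((a[d>d.max()/2]).min()),1),round(float((a[d>d.max()/2]).max()),1)) if d.max()>3 else None,round(float(d.max())))
    q=np.clip((p-30)*1.4,0,255); 
    for a in range(0,45,5): q[:10,int(a/45*399)]=0
    for r in range(45,76,5): q[int((76-r)/32*559),:8]=0
    out.append(q)
cv2.imwrite("pics/polar.png",np.hstack(out).astype(np.uint8))
E
```

```text
3 46 None 0
3 48 None 0
3 50 (22.4, 21.1, 23.8) 5
3 52 (21.0, 18.4, 23.9) 22
3 54 (20.9, 17.9, 24.0) 39
3 56 (20.9, 17.6, 24.1) 59
3 58 (20.8, 17.1, 24.7) 80
3 60 (20.9, 16.5, 25.2) 89
3 62 (21.0, 16.4, 25.6) 84
3 64 (21.2, 16.1, 25.9) 66
3 66 (21.7, 16.4, 26.7) 36
8 46 (35.4, 35.2, 36.0) 7
8 48 (35.4, 35.2, 36.0) 10
8 50 (35.8, 35.6, 36.0) 5
8 52 (20.1, 18.0, 22.8) 13
8 54 (19.7, 17.0, 22.6) 30
8 56 (19.8, 16.7, 22.8) 49
8 58 (19.8, 16.5, 23.1) 70
8 60 (19.8, 15.8, 23.7) 84
8 62 (19.9, 15.6, 24.2) 90
8 64 (20.1, 15.3, 24.7) 75
8 66 (20.5, 15.6, 25.3) 47
```

View pics/polar.png

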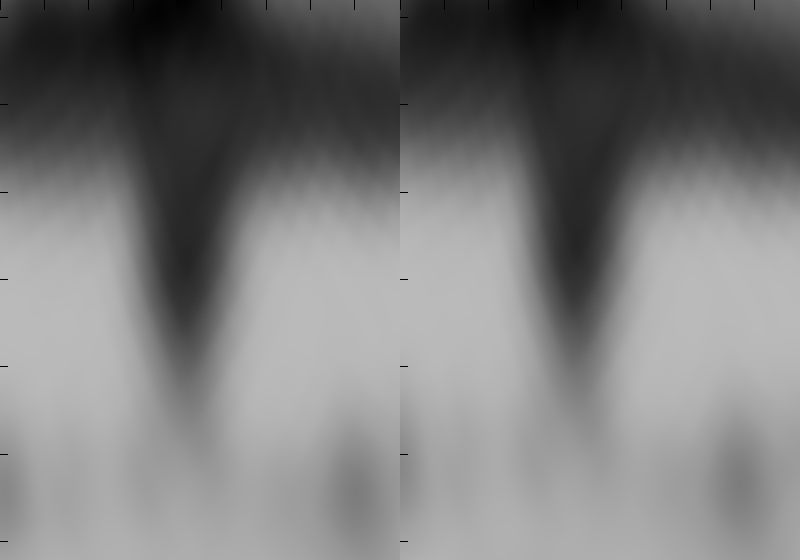

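The tab forms a clean symmetric taper centred at 20–21° (column ~185 left, 575 right). I need the pointer at 20.5°, so the knob turns back 0.238 rad.

```bash
python3 jog.py '[0, 0, 0, 0, 0, -0.1, 0, 0, 0, 0, 0, -0.2, 0, 0, 0, 0, 0, -0.238, 0, 0, 0, 0, 0, -0.238, 0, 0, 0, 0, 0, -0.238]' >/dev/null; python3 look.py; cat > ptr.py <<'E'
from h import *
im=np.mean([arm.get_image("top").astype(np.float32) for _ in range(3)],0).mean(2)
a=np.linspace(-5,50,800)
for r in(36,38,40,42,44):
    uv=proj("top",fp(C,YAW,r,np.radians(a),3)).astype(np.float32); row=cv2.remap(im.astype(np.float32),uv[:,0],uv[:,1],1).ravel()
    d=np.clip(np.percentile(row,75)-row-25,0,None); print(r,(d*a).sum()/d.sum(),d.max())
E
python3 ptr.py
```

```text
t 14.05 knob 3.5 T -0.018 q6 0.411 F 7.1 ball [380.66 178.78] 515.0 grip 14.7
36 20.763147490137094 44.095047
38 20.781504326285614 39.34027
40 20.925914490624862 40.509895
42 20.844666841235696 35.3824
44 20.870882468243636 16.787094
```

The pointer reads 20.8° against a tab at 20–21°. Releasing and retreating.

The rows are not in the units I measure in: shifts go in units of 20 mm. I convert before sending: -20 mm is -1, -125 mm is -6.25.

```bash
python3 jog.py '[0, 0, 0, 0, 0, 0, 0, 0, 0, 0, 0, 0, 0, 0, 0, 0, 0, 0, 0, 0, 0, 0, 0, 0, 0, 0, 0, 0, 0, 0, 0, 0, 0, 0, 0, 0]' 45; python3 ptr.py; python3 jog.py '[0, 0, -0.4, 0, 0, 0, 0, 0, -1, 0, 0, 0, 0, 0, -2, 0, 0, 0, 0, 0, -3.25, 0, 0, 0, 0, 0, -4.75, 0, 0, 0, 0, 0, -6.25, 0, 0, 0, 0, 0, -6.25, 0, 0, 0, 0, 0, -6.25, 0, 0, 0]'; python3 ptr.py; python3 look.py; python3 - <<'E'
from h import *
im=arm.get_image("top"); a=rect(im,"top",C,YAW,s=4); b=cv2.resize(im[140:260,270:480],(420,240),interpolation=2)
o=np.zeros((600,800,3),np.uint8); o[:,:600]=a; o[:240,600:]=b[:,100:300]
cv2.imwrite("pics/end.png",np.clip(a*1.5,0,255).astype(np.uint8))
E
```

```text
clock: 14.85
position: [484.5, -68.6, 96.1]
ee_rot: [0.974, -0.182, 0.133, 0.022]
contact_force: [-0.3, -0.5, -0.7]
gripper_width: 45.0
grasp_force: 0.0
36 20.731857192943274 44.83333
38 20.877380574212513 40.565544
40 21.018381883484427 40.18489
42 20.924298030380214 33.41665
44 20.790964973728652 17.733253
clock: 15.8
position: [453.0, -57.2, 217.1]
ee_rot: [0.974, -0.182, 0.134, 0.021]
contact_force: [-0.8, -0.1, 0.3]
gripper_width: 44.7
grasp_force: 0.0
36 20.661119582539605 45.133965
38 20.817313651902573 39.43489
40 21.00130233771031 40.79808
42 20.90660717925461 34.928673
44 20.825857467325044 18.041908
t 15.95 knob 3.6 T 0.043 q6 0.677 F 1.0 ball [380.58 178.76] 525.0 grip 44.8
```

View pics/end.png

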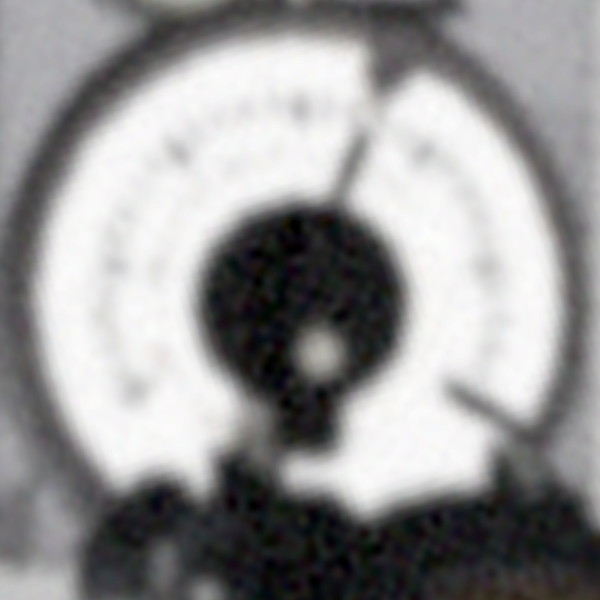

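The pointer, from (338,200) to (368,128), lines up with the tab tip at (378,98). The hammer is home and the arm is clear.

```bash
python3 -c "
from bench import arm
print(arm.job_done())"
```

```text
the job is handed in; nothing more can be done
None
```

I wound the timer past the top mark, drew the hammer about 16.5 mm and held it about half a second, then turned the pointer back to the marker tab (pointer at 20.8°, tab at 20–21°), released, and handed the job in at about 16 s. The hammer is home and the arm touched neither cup nor bottle; the hand-in gave no verdict.

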